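Unlock the cubby and hold the spring lock open

TASK

The keyhole in the top of the white cubby unit is covered by the narrow aluminium cup: nest that cup upright inside the wide aluminium cup, which stays standing on the table. Then take the key from the wooden tray, push it fully home past the stiff pins of the lock, turn it a quarter turn clockwise (seen from above), and finish while still gripping the key and holding it turned, because the lock springs back. Leave everything else standing where it is.

Things in the scene. Friction and masses are not known exactly. Their poses are not given: they have to be found in the camera images.
- cubby: Fixed white-lacquered MDF cubby unit 200 x 260 x 100 mm (x, y, z). Origin at the centre of its underside; front towards -x. The lock is set flush in its top, 45 mm in front of the middle.
- lock_face (a point): Centre of the keyhole mouth in the lock's 44 mm square steel face plate, flush with the top of the cubby unit, 100 mm above the table. z up; the keyhole is 15 mm long along x, 6 mm wide along y, with a 3 mm chamfer round its mouth, and goes straight down through the 6 mm plate into the plug. At the start the narrow cup stands on it.
- plug (a joint): Angle of the lock plug below the face plate, rad: 0 at rest, grows clockwise seen from above, stop at 1.65. The key drives it with about 0.1 rad of play. A spring turns it back: 0.025 N m at rest, 0.12 N m at a quarter turn. The key can turn only when home to within 2 mm: its bit must be below the plate, which then keeps it from coming out.
- key: Key, 62 mm long, standing bit-down in the tray's block, tip 5 mm above the table. Origin at the tip, z up to the head, x along the width. Bit 14 (x) x 5 (y) x 12 mm high, shank 5 mm thick, collar 16 mm across from 20 to 24 mm. Same either way round (half turn). Home: collar on the face plate, tip 20 mm below lock_face. Two stiff pins resist the last 10 mm with 6 to 9 N in all. 40 g.
- key_head (a point): Middle of the key's black plastic head, 43 mm above its tip, axes as the key's. The head is 30 (x) x 9 (y) x 38 mm high (24 to 62 mm above the tip); grip it across y from above. The key lifts straight out of the tray and has about 1 mm of play there.
- tray: Fixed wooden tray 100 x 130 mm (x, y), rim 16 mm high, with a dark wooden block 50 x 50 x 24 mm in its middle that holds the key upright. Origin at the centre of its underside; the key's head lies along the tray's x.
- cup_small: Narrow tapered aluminium cup, open at the top, 74 mm high, outside diameter 44 mm at the base and 54 mm at the rim, wall 3 mm. Origin at the centre of the underside, z up. 70 g. Stands on the lock.
- cup_large: Wide tapered aluminium cup of the same shape, open at the top, 50 mm high, outside diameter 62 mm at the base and 76 mm at the rim, wall 3 mm, floor 5 mm thick. Origin at the centre of the underside, z up. 120 g, loose on the table. With the narrow cup resting on its floor, 29 mm of the narrow cup stands out above its rim.
- jar_a: Amber glass jar, 54 mm across, 75 mm high, on the back left of the cubby unit's top. Origin at the underside. Leave alone.
- jar_b: Amber glass jar, 54 mm across, 75 mm high, on the back right of the cubby unit's top. Origin at the underside. Leave alone.
- mould: Orange silicone mould set upright just beyond the tray, 28 x 100 x 75 mm (x, y, z). Origin at the underside. Leave alone.
- dispenser: Clear acrylic dispenser of balloon clips, about 100 x 90 x 102 mm. Origin at the underside. Leave alone.
- snuffer: Brass-coloured candle snuffer lying on the table along its y, 180 mm long, 18 mm high. Leave alone.
- candle: White candle, 54 mm across, 45 mm high. Origin at the underside. Leave alone.
There are look-alikes about, which are no part of the job. What is shaped like the cup_small but turquoise or yellow is not meant.

How it is judged (in metres and radians):
On the way, in this order (a step that is already met when the one before it is completed fails the run):
1. the narrow cup is nested upright in the wide cup and let go (horizontal distance between cup_small and cup_large below 0.01 m and z of cup_small in the frame of cup_large between 0 and 0.01 m and angle between cup_small's own z axis and vertical below 0.15 rad and angle between cup_large's own z axis and vertical below 0.1 rad and height (world z) of cup_large below 0.01 m and contact force between the fingers and cup_small below 0.1 N and value of joint plug below 0.2 rad), for 0.2 s.
2. the key is fully home in the lock (z of key in the frame of lock_face below -0.017 m and horizontal distance between key and lock_face below 0.004 m and angle between key's own z axis and vertical below 0.15 rad), for 0.05 s.
At the end, for the whole second after the job is handed in: Key gripped, upright and home in the lock (collar within 4 mm of the plate, tip within 4 mm of the axis), plug turned past 1.35 rad; narrow cup released, upright, on the floor of the wide cup (centres within 10 mm), which stands on the table (horizontal distance between cup_small and cup_large below 0.01 m and z of cup_small in the frame of cup_large between 0 and 0.01 m and angle between each of cup_small, key's own z axis and vertical below 0.15 rad and angle between cup_large's own z axis and vertical below 0.1 rad and height (world z) of cup_large below 0.01 m and contact force between the fingers and cup_small below 0.1 N and z of key in the frame of lock_face below -0.016 m and horizontal distance between key and lock_face below 0.004 m and value of joint plug above 1.35 rad and contact force between the fingers and key above 1 N); the arm keeps its last pose, push and grip.
It fails at once if another thing is pushed more than 30 mm from its place or tipped over (distance of any of jar_a, jar_b, mould, dispenser, snuffer, candle from where it was at the start of the episode above 0.03 m or angle between any of jar_a, jar_b, mould, dispenser, snuffer, candle's own z axis and vertical above 0.5 rad).
It also fails if it takes over 70 s, if anything falls off the work surface, if the arm or the gripper's body presses on something with over 40 N, if the wrist force passes 120 N, or if a joint passes its speed limit or range.

ROBOT

A 7-joint arm with a two-finger parallel gripper is mounted at the origin on the work surface. World frame = base frame: x ahead of the robot, y to its left, z up, the work surface at z = 0. Lengths are in mm, angles in degrees, forces in N, time in s.
With the tool pointing down it reaches from about 400 to 925 mm from the base axis. Payload 5.6 kg.
Tool frame: the origin (TCP) lies on the centre line of the jaws, within the pads' length; the fingertips stand 8 mm ahead of it and the grasp point (between the pads) lies 11 mm behind it; z points along the fingers, y is the line along which they close (so a half turn about z gives the same grasp; the last joint's range is limited). The gripper opens to 85 mm and grips with 20 to 120 N. Pads are 22 mm wide; open, the fingers measure 114 mm over their backs; the gripper's body (76 mm by 85 mm) begins 54 mm behind the grasp point. The pads swing forward as they close: fully open they stand 13 mm farther back than shut.
Start: joints at [-78.037, 26.786, -0.665, 91.828, 0.344, 61.387, -3.226], TCP at [161.986, 629.499, 239.29] pointing down, gripper open.
Joint ranges: [-144.91, 144.91], [-17.63, 115.5], [-89.93, 88.59], [15.96, 139.68], [-74.01, 254.01], [8.47, 105.57], [-167.45, 167.45]. Speed limits (degrees/s): [147.25, 147.25, 180, 180, 180, 180, 180].

INTERFACE

Orientations are given as a 3x3 rotation matrix whose columns are the frame's x, y, z axes.
In Python, from cell import sensors, imaging, r, models gives the robot as it stands.
- The arm moves only by the tool drive_tool, never from a script. Its argument "commands" is a list of rows, each a list of 2 entries, a list of its own where there are three numbers: the shift along the tool's x, y, z each as a share of 0.3 m, from -1 to 1, then the turn, a rotation vector about the tool's x, y, z each as a share of 60 degrees, from -1 to 1. A call has 1 to 12 rows; each row shifts and turns the commanded pose from where the row before left it, along the tool's axes as they then stand; what a row does not reach is not made up. A row lasts 1/8 s, in which the tool goes at most 62.5 mm and 10.7 degrees, less where a joint would pass 70% of its speed; a pose out of reach is approached as far as the arm can. A call with a number of a shift or a turn outside -1 to 1 is refused whole. A call with a gripper value outside its range is refused whole. "hand" is the closure, from 0 (fully open) to 1 (shut), set as the call begins (left out, the last holds). The fingers move at their own pace and stop on an object; "squeeze" is the grip in N (left out, the last holds). Time passes only in rows, so rows that do not move let the fingers close. It gives the time, the measured TCP pose, the force, the opening and the grip force at its end, in the units of the state.
- sensors.observe(): the state, without advancing time (a new reading comes with each control period).
- imaging.camera(name): name is "scene" or "top"; returns the picture (400x640x3 uint8, blue, green, red); there is no depth.
- imaging.get_calibration(name): a dict with "intrinsics" (3x3 intrinsics, pixels), "T" (4x4, takes a point from camera to world coordinates). Camera axes: x right, y up, looking along -z (the intrinsics and any distortion apply to the point x, -y, -z); pixel columns grow to the right and rows downward; lengths in mm; the calibration is good to about 2 mm. A picture is of the moment at which its call begins. get_calibration takes no time and is no camera call.
- r.close_job(): hands the job in; it is judged then, once.
Trained networks look in the newest picture that a camera, given by its name, has taken for a name from the list of things; names that differ only in an ending like _2 or _b are one class to them, and where a whole thing is asked for, a point or a joint stands for the part that bears it (a point fixed in the world has none). Each returns a list of dicts, best first, with "score" (0 to 1); they miss things now and then, are a little off and sometimes report something else, mostly with a low value. They report only what shows in the picture. A call takes as long as a camera call. They do not tell look-alikes from the thing itself.
- models.regions_of(camera, thing): "pixels" (400x640 bool, what is visible of it) and "rect" ([left, top, right, bottom] in pixels, round what is visible of it).
The state is a dict: "time": time; "q": joint angles; "qd": joint speeds; "tau": joint torques, N m; "ee_pos": TCP position; "tcp_rot": TCP orientation; "wrist_force": force on the tool from outside, world axes, zero at the start; "ft_torque": the same for the moment, N m; "finger_gap": opening from 0.0 (shut) to 1.0 (fully open); "finger_force": force on a finger pad.
Only numpy, scipy, OpenCV 4.12 (cv2) and the standard library are available. Lean on these libraries where they do the work, as an engineer would, in place of code of your own. Each camera call takes 0.05 s, during which the arm holds its last target. There are 200 camera calls.

## Working session

There is one attempt and no reset: what is moved stays moved. The work goes in short steps, Python scripts to look and compute and a tool call to move; the robot and the scene stay as the last step left them, time stands still between calls to the robot, and variables do not carry over. Pictures are saved under pics/ and viewed, at most 10 in all, crops included, and the job is handed in when it is done.

Besides the shell and the picture viewer there is one more tool, called after "Call:" by a JSON object that holds its "name" and its "arguments", one argument or row to a line. drive_tool: Moves the arm, as the interface text tells. Shift numbers are shares of 0.3 m and turn numbers shares of 60 degrees, none past 1 either way. Its arguments: {"type":"object","properties":{"commands":{"type":"array"},"hand":{"type":"number"},"squeeze":{"type":"number"}},"required":["commands"]}

```bash
ls; mkdir -p pics
python3 - <<'E'
from cell import sensors, imaging, r, models
import cv2, numpy as np
for n in ("scene","top"):
    im=imaging.camera(n); cv2.imwrite(f"pics/{n}0.png",im)
    c=imaging.get_calibration(n); print(n,np.round(c["intrinsics"],1).tolist(),np.round(c["T"],3).tolist(),[k for k in c])
    for t in ("cup_small","cup_large","key","key_head","tray","cubby","lock_face"):
        try:
            for d in models.regions_of(n,t)[:4]: print(t,round(d["score"],2),np.round(d["rect"]).tolist(),int(d["pixels"].sum()))
        except Exception as e: print(t,e)
s=sensors.observe(); print(s)
E
```

```text
pics
scene [[377.0, 0.0, 318.3], [0.0, 377.0, 198.7], [0.0, 0.0, 1.0]] [[-0.882, -0.295, 0.369, 924.615], [0.472, -0.526, 0.708, 717.2], [-0.015, 0.798, 0.602, 670.825], [0.0, 0.0, 0.0, 1.0]] ['intrinsics', 'T']
cup_small 0.88 [362.0, 227.0, 388.0, 258.0] 601
cup_small 0.86 [379.0, 193.0, 401.0, 226.0] 558
cup_small 0.84 [347.0, 175.0, 367.0, 202.0] 486
cup_small 0.83 [305.0, 159.0, 328.0, 193.0] 592
cup_large 0.83 [289.0, 142.0, 311.0, 164.0] 334
key 0.75 [427.0, 258.0, 441.0, 276.0] 170
key 0.32 [325.0, 284.0, 379.0, 358.0] 3145
key 0.29 [250.0, 161.0, 360.0, 262.0] 5832
key_head 0.61 [429.0, 260.0, 443.0, 275.0] 184
tray 0.57 [397.0, 251.0, 469.0, 306.0] 2084
cubby 0.92 [251.0, 159.0, 361.0, 262.0] 6037
cubby 0.17 [282.0, 182.0, 303.0, 222.0] 728
lock_face 0.77 [249.0, 161.0, 362.0, 259.0] 5883
top [[435.7, 0.0, 319.9], [0.0, 435.7, 193.3], [0.0, 0.0, 1.0]] [[-0.008, 0.991, -0.136, 412.204], [-1.0, -0.006, 0.01, 19.708], [0.009, 0.136, 0.991, 1128.568], [0.0, 0.0, 0.0, 1.0]] ['intrinsics', 'T']
cup_small 0.95 [323.0, 238.0, 343.0, 259.0] 337
cup_small 0.93 [231.0, 202.0, 259.0, 22
[... 546 characters left out ...]
.2261101 ]), 'qd': array([-0.04347807,  0.15302993,  0.04450304, -0.00183906, -0.0286771 ,
        0.06270954, -0.03947841]), 'tau': array([-1.58817284e-04, -5.32159746e+01,  2.15268158e-02, -2.51617348e+01,
        1.15360500e-02,  1.04580122e-03, -3.66449569e-06]), 'ee_pos': array([162.00444147, 629.49790776, 239.31675128]), 'tcp_rot': array([[-9.68435122e-01,  2.49265747e-01,  4.19346852e-05],
       [ 2.49265749e-01,  9.68435120e-01,  7.41032198e-05],
       [-2.21396274e-05,  8.22170415e-05, -9.99999996e-01]]), 'wrist_force': array([-0.06565689,  0.92269104, -0.19254842]), 'ft_torque': array([ 0.03989537, -0.03679457, -0.00573654]), 'finger_force': 0.0, 'finger_gap': 1.0028512810252568}
```

Run:
```python
import cv2
a=cv2.imread("pics/scene0.png")[120:370,230:530]; b=cv2.imread("pics/top0.png")[120:300,140:480]
cv2.imwrite("pics/sc1.png",cv2.resize(a,(720,600),interpolation=cv2.INTER_CUBIC))
cv2.imwrite("pics/tc1.png",cv2.resize(b,(800,424),interpolation=cv2.INTER_CUBIC))
```

```text
(no output)
```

View pics/sc1.png

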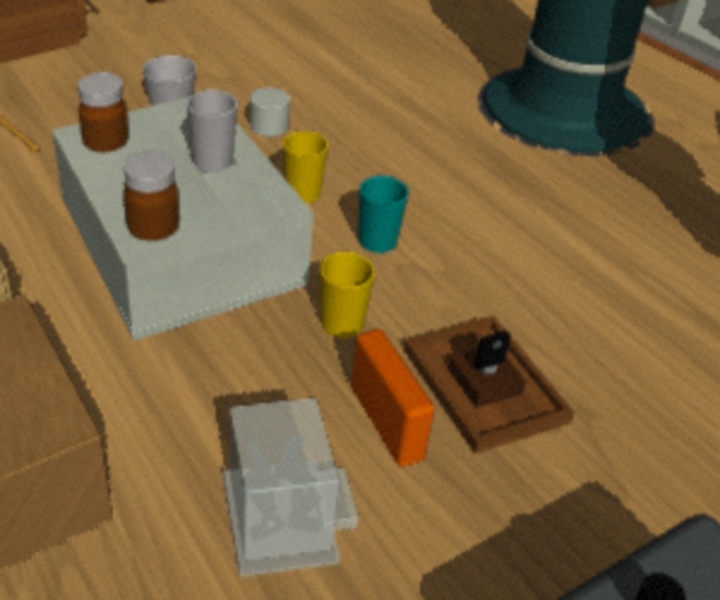

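View pics/tc1.png

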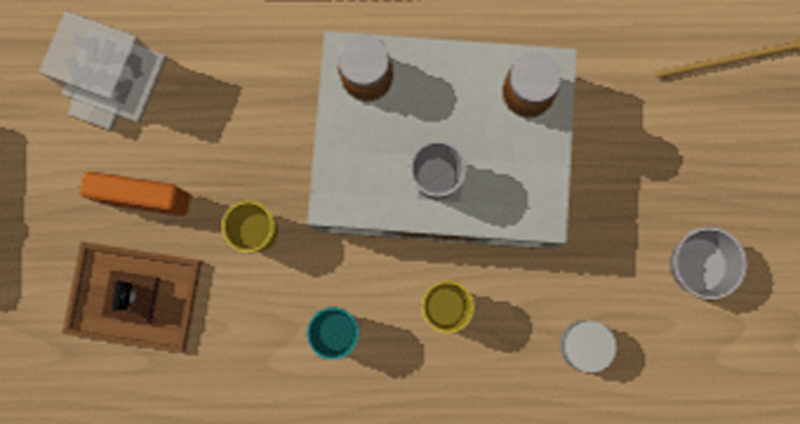

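```bash
cat > fit.py <<'E'
from cell import sensors, imaging, r, models
import cv2, numpy as np
from scipy.optimize import least_squares
A=np.linspace(0,2*np.pi,72,endpoint=False); D=np.c_[np.cos(A),np.sin(A)]
def proj(cam,P):
    c=imaging.get_calibration(cam); T=np.array(c["T"]); q=(np.asarray(P)-T[:3,3])@T[:3,:3]*[1,-1,-1]
    q=q@np.array(c["intrinsics"]).T; return q[:,:2]/q[:,2:]
def ray(cam,uv,z):
    c=imaging.get_calibration(cam); T=np.array(c["T"]); d=np.linalg.inv(c["intrinsics"])@[uv[0],uv[1],1]
    d=T[:3,:3]@(d*[1,-1,-1]); return T[:3,3]+d*(z-T[2,3])/d[2]
def box(x,y,z0,z1): return np.array([[a*x/2,b*y/2,z] for a in(-1,1) for b in(-1,1) for z in(z0,z1)])
def cone(d0,d1,h,z0=0):
    return np.vstack([np.c_[D*d/2,np.full(72,z)] for d,z in((d0,0),(d1,h))])+[0,0,z0]
def place(P,x,y,yaw): 
    c,s=np.cos(yaw),np.sin(yaw); return P@np.array([[c,s,0],[-s,c,0],[0,0,1]])+[x,y,0]
def mask_pts(m):
    n,l,st,_=cv2.connectedComponentsWithStats(m.astype(np.uint8)); k=1+np.argmax(st[1:,4]); v,u=np.nonzero(l==k); return np.c_[u,v].astype(float)
def fit(obs,P,x0,yaw=True):
    """obs: list of (cam, maskpoints)"""
    hs=[(c,(p@D.T).max(0)+.5) for c,p in obs]
    def f(v):
        Q=place(P,v[0]*10,v[1]*10,v[2] if yaw else 0)
        return np.concatenate([(proj(c,Q)@D.T).max(0)-h for c,h in hs])
    s=least_squares(f,[x0[0]/10,x0[1]/10,x0[2]][:3 if yaw else 2],loss="soft_l1",f_scale=.5)
    return s.x*([10,10,1] if yaw else [10,10]),float(np.median(abs(f(s.x))))
def pick(cam,thing,near):
    best=[d for d in models.regions_of(cam,thing) if np.hypot(*(np.mean(np.reshape(d["rect"],(2,2)),0)-near))<12]
    return mask_pts(best[0]["pixels"]) if best else None
E
python3 - <<'E'
from fit import *
for n in("top","scene"): imaging.camera(n)
S={"cubby":(box(200,260,0,100),(328,180),(306,211),(500,0,0),1),
"cup_small":(cone(44,54,74,100),(325,192),(316,176),(430,0,0),0),
"cup_large":(cone(62,76,50),(441,233),(300,153),(350,-250,0),0),
"tray":(box(100,130,0,16),(195,245),(433,278),(350,280,0),1),
"key_head":(box(30,9,29,67),(192,245),(436,267),(350,280,0),1)}
for k,(P,a,b,x0,yw) in S.items():
    o=[("top",pick("top",k,a)),("scene",pick("scene",k,b))]; o=[q for q in o if q[1] is not None]
    for sel in (o,o[:1],o[1:]):
        if sel:
            s,e=fit(sel,P,x0,yw); print(k,[q[0] for q in sel],np.round(s[:2],1),np.round(np.degrees(s[2:]),1),round(e,2))
E
```

```text
cubby ['top', 'scene'] [592.1  -8.1] [-4.6] 0.41
cubby ['top'] [591.4  -7.3] [-4.6] 0.29
cubby ['scene'] [592.6 -10.6] [-4.6] 0.44
cup_small ['top', 'scene'] [548.4  -1.5] [] 0.35
cup_small ['top'] [547.5  -1.5] [] 0.31
cup_small ['scene'] [ 5.503e+02 -1.000e-01] [] 0.27
cup_large ['scene'] [ 463.9 -294.7] [] 0.52
cup_large ['scene'] [ 463.9 -294.7] [] 0.52
tray ['top', 'scene'] [433.3 326.2] [-9.5] 0.46
tray ['top'] [432.9 326.1] [-8.9] 0.28
tray ['scene'] [434.  326.5] [-10.2] 0.7
key_head ['top', 'scene'] [433.7 325.9] [-0.1] 0.69
key_head ['top'] [433.3 324.7] [-0.5] 1.13
key_head ['scene'] [434.  326.6] [-1.2] 0.52
```

```bash
cat > go.py <<'E'
from fit import *
from scipy.spatial.transform import Rotation as R
def go(x,y,z,yaw=None):
    """print shift in tool axes (units of .3 m) and z-turn (units of 60 deg) to target; yaw = world angle of tool y axis (mod 180)"""
    s=sensors.observe(); M=s["tcp_rot"]; d=M.T@(np.array([x,y,z])-s["ee_pos"])
    a=np.degrees(np.arctan2(M[1,1],M[0,1])); t=None
    print("t",round(s["time"],2),"pos",np.round(s["ee_pos"],1),"yaw",round(a,1),"q7",round(s["q"][6],1),"F",np.round(s["wrist_force"],1),"gap",round(s["finger_gap"],3))
    tilt=M.T@np.array([0,0,-1.]); print("shift/300",np.round(d/300,4),"tilt",np.round(np.degrees(tilt[:2]),2))
    if yaw is not None: print("turn(CW+ about tool z) deg",round(-(yaw-a),1),"share",round(-(yaw-a)/60,3))
E
python3 - <<'E'
from go import *
im=imaging.camera("top"); sc=imaging.camera("scene")
for d in models.regions_of("top","cup_large"):
    print(d["score"],d["rect"])
p=pick("top","cup_large",(441,233))
if p is not None: print("cup_large top",fit([("top",p)],cone(62,76,50),(464,-294,0),False))
# colour: tray (brown dark) and key head (dark) in top
hsv=cv2.cvtColor(im,cv2.COLOR_BGR2HSV); 
print("wood",im[300,300],"tray",im[230,180],im[265,190],"key",im[243:247,189:197].max(2))
go(548,-1.5,245,0)
E
```

```text
0.86 [422.4, 216.1, 458.3, 246.6]
0.23 [167.0, 222.4, 223.2, 267.5]
cup_large top (array([ 463.08593535, -289.76237515]), 0.1707687517023544)
wood [ 90 127 157] tray [ 45  74 111] [ 53  85 118] key [[25 29 18 18 11 10 25 57]
 [23 29 21 24 19  5 39 69]
 [24 15 30 34 24  5 63 85]
 [29 20 35 24  8 18 77 88]]
t 1.6 pos [162.  629.5 239.3] yaw 75.6 q7 -3.2 F [ 0.3  0.2 -0.4] gap 1.001
shift/300 [-1.7703 -1.7163 -0.0191] tilt [ 0. -0.]
turn(CW+ about tool z) deg 75.6 share 1.259
```

Call:
{"name": "drive_tool", "arguments": {
  "commands": [
    [[0, 0, 0], [0, 0, 0.1]]
  ],
  "hand": 0
}}

```text
time: 1.72
ee_pos: [162.0, 629.5, 239.3]
tcp_rot: [[-0.936, 0.352, -0.0], [0.352, 0.936, 0.0], [0.0, 0.0, -1.0]]
wrist_force: [0.7, -0.7, -0.4]
finger_gap: 1.002
finger_force: 0.0
```

Call:
{"name": "drive_tool", "arguments": {
  "commands": [
    [[-0.139, -0.108, 0], [0, 0, 0]],
    [[-0.139, -0.108, 0], [0, 0, 0]],
    [[-0.139, -0.108, 0], [0, 0, 0]],
    [[-0.139, -0.108, 0], [0, 0, 0]],
    [[-0.139, -0.108, 0], [0, 0, 0]],
    [[-0.139, -0.108, 0], [0, 0, 0]],
    [[-0.139, -0.108, 0], [0, 0, 0]],
    [[-0.139, -0.108, 0], [0, 0, 0]],
    [[-0.139, -0.108, 0], [0, 0, 0]],
    [[-0.139, -0.108, 0], [0, 0, 0]],
    [[-0.139, -0.108, 0], [0, 0, 0]],
    [[-0.139, -0.108, 0], [0, 0, 0]]
  ]
}}

```text
time: 3.22
ee_pos: [496.0, 89.1, 239.7]
tcp_rot: [[-0.937, 0.349, 0.001], [0.349, 0.937, 0.001], [-0.001, 0.001, -1.0]]
wrist_force: [1.9, 1.1, 0.3]
finger_gap: 0.998
finger_force: 0.0
```

```bash
python3 -c "
from go import *
go(548,-1.5,220,90)
print(np.round(sensors.observe()['q'],1))"
```

```text
t 3.23 pos [496.   89.1 239.7] yaw 69.6 q7 60.8 F [1.9 1.1 0.3] gap 0.998
shift/300 [-0.2676 -0.2227  0.0658] tilt [ 0.04 -0.05]
turn(CW+ about tool z) deg -20.4 share -0.34
[-31.5  12.5  20.2 113.1  -5.3  55.1  60.8]
```

Call:
{"name": "drive_tool", "arguments": {
  "commands": [
    [[-0.134, -0.111, 0], [0, 0, 0]],
    [[-0.134, -0.111, 0], [0, 0, 0]],
    [[0, 0, 0.1], [0, 0, 0]],
    [[0, 0, 0.1], [0, 0, 0]],
    [[0, 0, 0.04], [0, 0, 0]],
    [[0, 0, 0], [0, 0, 0]]
  ]
}}

```text
time: 3.98
ee_pos: [547.1, 0.1, 167.0]
tcp_rot: [[-0.937, 0.349, -0.001], [0.349, 0.937, -0.0], [0.001, -0.001, -1.0]]
wrist_force: [0.5, -0.1, 0.6]
finger_gap: 0.996
finger_force: 0.0
```

Run:
```python
from go import *
go(548,-1.5,155)
a=imaging.camera("scene")[110:260,240:420]; b=imaging.camera("top")[130:260,240:420]
cv2.imwrite("pics/g1.png",np.vstack([cv2.resize(a,(400,333)),cv2.resize(b,(400,267))]))
```

```text
t 3.98 pos [5.471e+02 1.000e-01 1.670e+02] yaw 69.6 q7 76.2 F [ 0.5 -0.1  0.6] gap 0.996
shift/300 [-0.0048 -0.0039  0.04  ] tilt [-0.05  0.03]
```

View pics/g1.png

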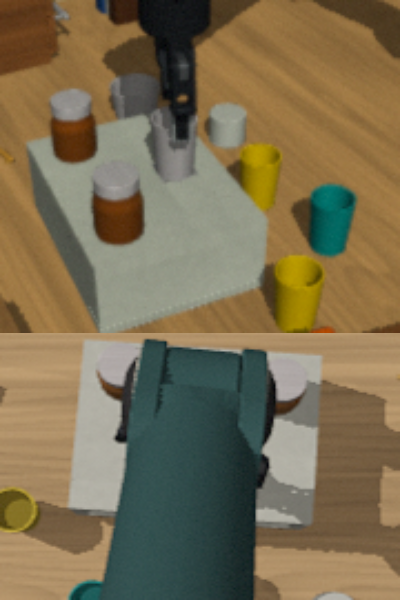

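The gripper straddles the aluminium cup on the cubby (scene pixel about (318,172)), with one finger on the camera's side and the jars clear. I'll lower and close.

Call:
{"name": "drive_tool", "arguments": {
  "commands": [
    [[-0.005, -0.004, 0.04], [0, 0, 0]],
    [[0, 0, 0], [0, 0, 0]]
  ]
}}

```text
time: 4.32
ee_pos: [547.9, -1.7, 154.8]
tcp_rot: [[-0.937, 0.349, -0.001], [0.349, 0.937, -0.0], [0.001, -0.0, -1.0]]
wrist_force: [-0.0, -0.1, 1.0]
finger_gap: 0.997
finger_force: 0.0
```

Call:
{"name": "drive_tool", "arguments": {
  "commands": [
    [[0, 0, 0], [0, 0, 0]],
    [[0, 0, 0], [0, 0, 0]],
    [[0, 0, 0], [0, 0, 0]],
    [[0, 0, 0], [0, 0, 0]],
    [[0, 0, 0], [0, 0, 0]],
    [[0, 0, 0], [0, 0, 0]],
    [[0, 0, 0], [0, 0, 0]],
    [[0, 0, 0], [0, 0, 0]]
  ],
  "hand": 1,
  "squeeze": 30
}}

```text
time: 5.32
ee_pos: [548.7, -1.6, 155.8]
tcp_rot: [[-0.937, 0.349, 0.001], [0.349, 0.937, 0.0], [-0.001, 0.001, -1.0]]
wrist_force: [0.0, 0.3, 5.7]
finger_gap: 0.604
finger_force: 31.4
```

Call:
{"name": "drive_tool", "arguments": {
  "commands": [
    [[0, 0, -0.03], [0, 0, 0]],
    [[0, 0, -0.1], [0, 0, 0]],
    [[0, 0, -0.13], [0, 0, 0]],
    [[-0.01, -0.125, 0], [0, 0, 0]],
    [[-0.01, -0.125, 0], [0, 0, 0]],
    [[-0.01, -0.125, 0], [0, 0, 0]],
    [[-0.01, -0.125, 0], [0, 0, 0]],
    [[-0.01, -0.125, 0], [0, 0, 0]],
    [[-0.01, -0.125, 0], [0, 0, 0]],
    [[-0.01, -0.125, 0], [0, 0, 0]],
    [[0, -0.125, 0], [0, 0, 0]],
    [[0, 0, 0], [0, 0, 0]]
  ]
}}

```text
time: 6.82
ee_pos: [461.2, -293.3, 233.5]
tcp_rot: [[-0.935, 0.355, -0.001], [0.355, 0.935, -0.001], [0.0, -0.001, -1.0]]
wrist_force: [-0.1, 0.4, -1.0]
finger_gap: 0.601
finger_force: 31.7
```

Run:
```python
from go import *
go(463,-290,155)
sc=imaging.camera("scene"); tp=imaging.camera("top")
p=proj("scene",[[463,-290,25],[463,-290,180]]); print(p); print(proj("top",[[463,-290,25]]))
u,v=p.mean(0).astype(int); u0=max(0,u-80);v0=max(0,v-70)
a=sc[v0:v0+130,u0:u0+180]; b=tp[150:280,360:540]
cv2.imwrite("pics/g2.png",np.vstack([cv2.resize(x,(415,300)) for x in(a,b)])); print(u0,v0,a.shape)
for n in("scene","top"):
  for t in("cup_small","cup_large"):
    for d in models.regions_of(n,t): print(n,t,round(d["score"],2),np.round(d["rect"]).tolist())
```

```text
t 6.83 pos [ 461.2 -293.3  233.5] yaw 69.2 q7 108.8 F [-0.1  0.4 -1. ] gap 0.601
shift/300 [-0.0018  0.0127  0.2615] tilt [-0.01  0.08]
[[300.9994342  154.2693635 ]
 [298.89517133 111.19508573]]
[[438.35889145 231.96519911]]
219 62 (130, 180, 3)
scene cup_small 0.74 [288.0, 88.0, 308.0, 118.0]
scene cup_small 0.58 [362.0, 225.0, 387.0, 262.0]
scene cup_small 0.57 [347.0, 177.0, 367.0, 204.0]
scene cup_small 0.56 [379.0, 196.0, 402.0, 226.0]
scene cup_large 0.62 [288.0, 143.0, 314.0, 165.0]
top cup_small 0.96 [234.0, 202.0, 258.0, 230.0]
top cup_small 0.86 [323.0, 241.0, 342.0, 261.0]
top cup_small 0.63 [448.0, 230.0, 478.0, 244.0]
top cup_small 0.58 [270.0, 252.0, 289.0, 277.0]
top cup_large 0.74 [422.0, 216.0, 456.0, 248.0]
```

View pics/g2.png

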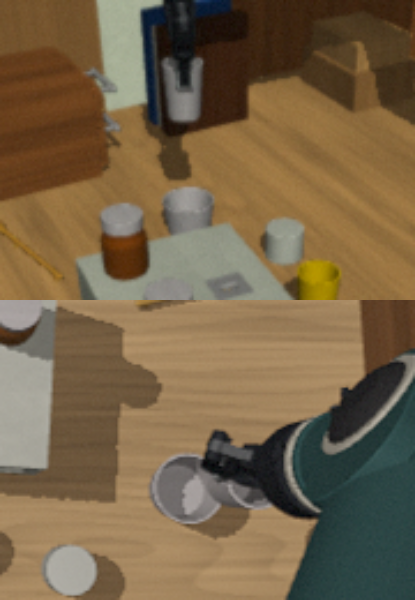

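The cup hangs upright in the grip above the wide cup (scene pixel about (301,154)), and the lock plate is now uncovered at about scene pixel (320,185).

Call:
{"name": "drive_tool", "arguments": {
  "commands": [
    [[-0.002, 0.012, 0], [0, 0, 0]],
    [[0, 0, 0.1], [0, 0, 0]],
    [[0, 0, 0.1], [0, 0, 0]],
    [[0, 0, 0.1], [0, 0, 0]],
    [[0, 0, 0.1], [0, 0, 0]],
    [[0, 0, 0.06], [0, 0, 0]],
    [[0, 0, 0], [0, 0, 0]]
  ]
}}

```text
time: 8.0
ee_pos: [464.6, -286.3, 94.3]
tcp_rot: [[-0.937, 0.349, -0.002], [0.349, 0.937, 0.001], [0.002, 0.0, -1.0]]
wrist_force: [0.1, 0.0, -0.4]
finger_gap: 0.6
finger_force: 31.7
```

Run:
```python
from go import *
go(463,-290,61)
sc=imaging.camera("scene"); tp=imaging.camera("top")
a=sc[100:190,240:365]; b=tp[180:270,380:505]
cv2.imwrite("pics/g3.png",np.vstack([cv2.resize(x,(415,300)) for x in(a,b)]))
```

```text
t 8.0 pos [ 464.6 -286.3   94.3] yaw 69.6 q7 115.2 F [ 0.1  0.  -0.4] gap 0.6
shift/300 [ 0.0004 -0.0133  0.1111] tilt [-0.13 -0.01]
```

View pics/g3.png

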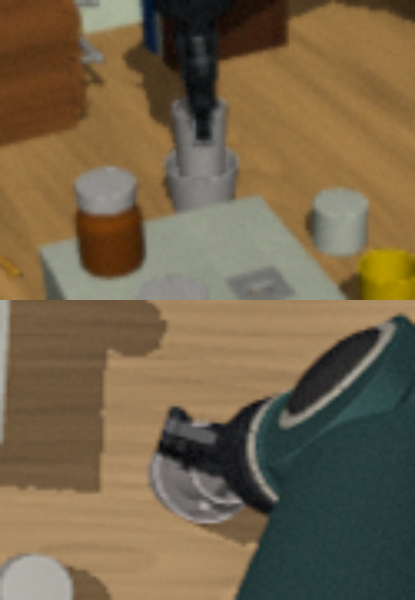

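The narrow cup is entering the wide cup (scene pixel about (300,153)) and is roughly centred.

Call:
{"name": "drive_tool", "arguments": {
  "commands": [
    [[0, -0.012, 0.04], [0, 0, 0]],
    [[0, 0, 0.04], [0, 0, 0]],
    [[0, 0, 0.02], [0, 0, 0]],
    [[0, 0, 0], [0, 0, 0]],
    [[0, 0, 0], [0, 0, 0]]
  ]
}}

```text
time: 8.72
ee_pos: [463.9, -290.4, 65.4]
tcp_rot: [[-0.937, 0.349, 0.0], [0.349, 0.937, -0.0], [-0.0, -0.0, -1.0]]
wrist_force: [-0.7, -0.5, -0.6]
finger_gap: 0.604
finger_force: 31.7
```

Call:
{"name": "drive_tool", "arguments": {
  "commands": [
    [[0, 0, 0.006], [0, 0, 0]],
    [[0, 0, 0.006], [0, 0, 0]],
    [[0, 0, 0.004], [0, 0, 0]],
    [[0, 0, 0], [0, 0, 0]]
  ]
}}

```text
time: 9.22
ee_pos: [464.1, -290.3, 60.8]
tcp_rot: [[-0.937, 0.349, 0.001], [0.349, 0.937, 0.0], [-0.001, 0.0, -1.0]]
wrist_force: [-0.5, 1.0, 3.9]
finger_gap: 0.605
finger_force: 32.0
```

Call:
{"name": "drive_tool", "arguments": {
  "commands": [
    [[0, 0, 0], [0, 0, 0]],
    [[0, 0, 0], [0, 0, 0]],
    [[0, 0, 0], [0, 0, 0]],
    [[0, 0, 0], [0, 0, 0]],
    [[0, 0, 0], [0, 0, 0]],
    [[0, 0, 0], [0, 0, 0]]
  ],
  "hand": 0
}}

```text
time: 9.98
ee_pos: [463.8, -290.3, 60.5]
tcp_rot: [[-0.937, 0.349, 0.0], [0.349, 0.937, 0.0], [-0.0, 0.0, -1.0]]
wrist_force: [-1.0, -0.3, 0.1]
finger_gap: 0.996
finger_force: 0.0
```

Call:
{"name": "drive_tool", "arguments": {
  "commands": [
    [[0, 0, -0.05], [0, 0, 0]],
    [[0, 0, -0.15], [0, 0, 0]],
    [[0, 0, -0.15], [0, 0, 0]],
    [[0, 0, -0.15], [0, 0, 0]],
    [[-0.08, 0.16, 0], [0, 0, 0]],
    [[-0.04, 0.16, 0], [0, 0, 0]],
    [[0, 0.16, 0], [0, 0, 0]],
    [[0, 0.16, 0], [0, 0, 0]],
    [[0, 0.16, 0], [0, 0, 0]],
    [[0, 0.16, 0], [0, 0, 0]],
    [[0, 0.16, 0], [0, 0, 0]],
    [[0, 0.16, 0], [0, 0, 0]]
  ]
}}

```text
time: 11.48
ee_pos: [632.1, 58.3, 211.8]
tcp_rot: [[-0.937, 0.349, 0.001], [0.349, 0.937, 0.0], [-0.001, 0.0, -1.0]]
wrist_force: [0.8, 0.2, -0.5]
finger_gap: 0.999
finger_force: 0.0
```

Run:
```python
from go import *
go(433,326,240,82)
sc=imaging.camera("scene"); tp=imaging.camera("top"); cv2.imwrite("pics/scene2.png",sc); cv2.imwrite("pics/top2.png",tp)
p=pick("top","cup_small",(441,230)); 
if p is not None: print("small top, base z5",fit([("top",p)],cone(44,54,74,5),(463,-290,0),False))
p=pick("top","cup_large",(441,230)); 
if p is not None: print("large top",fit([("top",p)],cone(62,76,50),(463,-290,0),False))
a=sc[120:240,250:400]; b=tp[140:260,310:460]
cv2.imwrite("pics/g4.png",np.vstack([cv2.resize(x,(375,300),interpolation=cv2.INTER_CUBIC) for x in(a,b)]))
```

```text
t 11.47 pos [632.1  58.3 211.8] yaw 69.6 q7 72.3 F [ 0.8  0.2 -0.5] gap 0.999
shift/300 [ 0.9333  0.6043 -0.0948] tilt [ 0.07 -0.03]
turn(CW+ about tool z) deg -12.4 share -0.207
small top, base z5 (array([ 462.54733171, -291.3861343 ]), 0.3672379899772409)
large top (array([ 462.63276395, -287.46054959]), 0.39874743800885426)
```

View pics/g4.png

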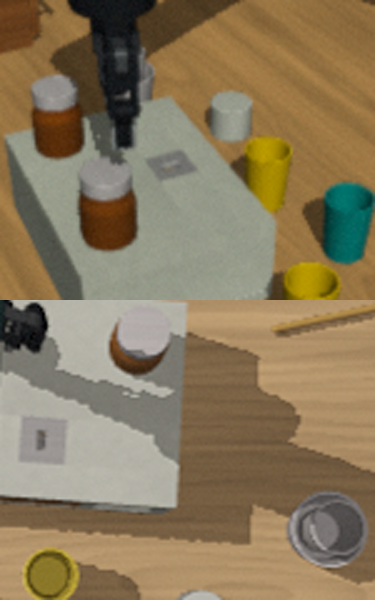

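Run:
```python
from go import *
im={"top":cv2.imread("pics/top2.png"),"scene":cv2.imread("pics/scene2.png")}
print("cur lock guess",proj("top",[[547.2,-4.5,100]]),proj("scene",[[547.2,-4.5,100]]))
g=cv2.cvtColor(im["top"],cv2.COLOR_BGR2GRAY)
print(g[184:209:2,314:341:2]); 
g2=cv2.cvtColor(im["scene"],cv2.COLOR_BGR2GRAY); print(g2[178:196:2,304:335:2])
P={}
for n,(u,v),(a,b) in(("top",(192,245),(12,14)),("scene",(435,267),(14,14))):
    c=im[n][v-b:v+b,u-a:u+a].astype(int); print(n); print(c.max(2)[::2,::2]); print((c.max(2)-c.min(2))[::2,::2])
```

```text
cur lock guess [[325.95227463 195.84455586]] [[318.63809532 185.44681009]]
[[169 172 176 175 173 174 172 175 173 175 174 174 175 175]
 [178 180 168 164 156 170 171 170 173 174 176 175 174 174]
 [181 184 168 150 152 151 152 149 148 147 147 153 178 176]
 [182 183 167 152 150 150 150 150 149 150 151 159 179 178]
 [179 182 160 150 150 134 100 135 151 151 150 166 181 178]
 [180 182 161 152 154 136  97 125 152 149 150 163 180 178]
 [178 180 157 150 149 133  93 137 152 150 150 169 178 175]
 [178 181 151 150 150 131  98 137 151 148 151 168 177 177]
 [179 180 154 154 154 147 145 151 151 151 153 171 178 176]
 [179 180 147 149 149 151 150 151 151 151 152 171 176 177]
 [179 179 156 155 154 154 154 149 151 147 147 174 176 178]
 [181 180 178 180 179 181 181 183 182 182 179 180 179 178]
 [179 180 178 179 179 176 178 180 179 179 180 183 181 179]]
[[132 155 151 150 148 149 149 148 149 151 153 152 148 152 151 142]
 [146 153 150 152 150 147 147 138 128 126 154 152 148 152 149 149]
 [144 147 153 145 134 123 118 116 116 115 125 151 151 150 149 152]
 [149 144 130 116 110 107 118 122 133 113 114 138 149 14
[... 2376 characters left out ...]
  56  70]
 [ 35  31  40  59  62  56  56  58  58  61  55  57  54  53]]
[[80 82 63 60 75 65 68 65 78 82 85 86 89 90]
 [63 68 67 73 78 70 73 42 68 77 85 81 86 87]
 [70 68 72 70 72 76 81 56 44 53 70 84 80 84]
 [49 49 39 37 64 72 52 35 11  5 12 78 78 83]
 [38 33 36 26 54  8  3  4  4  2  6 68 81 83]
 [37 39 36 34 17  2  4  3  3  5  8 56 68 80]
 [36 40 33 33  4  8  5  4  7  3 22 36 62 76]
 [36 23 18 24  3  2  5  5  3  1 54 51 41 69]
 [43 36 22 20  4  5  7  1  5  5 49 73 46 41]
 [46 43 34 13  4  3  3  3 11 32 43 64 72 32]
 [37 43 41 23  9  1  2  4 24 44 42 42 65 67]
 [23 43 43 39 40 16 18 17 44 39 40 38 45 74]
 [23 26 45 42 43 35 43 44 47 45 44 42 40 53]
 [24 19 28 43 42 41 41 45 40 43 45 37 37 46]]
```

```bash
cat > refine.py <<'E'
from go import *
def sub(img,uv,h,f,k=8):
    """upscaled mask points near uv where f(crop) true (component at/near centre), in pixel coords"""
    u,v=uv; c=img[v-h:v+h,u-h:u+h].astype(np.float32); c=cv2.resize(c,None,fx=k,fy=k,interpolation=cv2.INTER_LINEAR)
    m=cv2.morphologyEx(f(c).astype(np.uint8),cv2.MORPH_OPEN,np.ones((k,k)))
    n,l,st,ce=cv2.connectedComponentsWithStats(m); j=1+np.argmax(st[1:,4]); y,x=np.nonzero(l==j)
    return np.c_[(x+.5)/k-.5+u-h,(y+.5)/k-.5+v-h]-0
def fit2(obs,P,x0,yaw=True):
    # sub-pixel points: undo the half-pixel padding of fit by shrinking
    hs=[(c,(p@D.T).max(0)) for c,p in obs]
    def f(v):
        Q=place(P,v[0]*10,v[1]*10,v[2] if len(v)>2 else x0[2]); return np.concatenate([(proj(c,Q)@D.T).max(0)-h for c,h in hs])
    v0=[x0[0]/10,x0[1]/10]+([x0[2]] if yaw else [])
    s=least_squares(f,v0,loss="soft_l1",f_scale=.3); return np.round(s.x[:2]*10,1),np.round(np.degrees(s.x[2:]),1),round(float(np.median(abs(f(s.x)))),2)
E
python3 - <<'E'
from refine import *
im={"top":cv2.imread("pics/top2.png"),"scene":cv2.imread("pics/scene2.png")}
ch=lambda c:c.max(2)-c.min(2)
o=[("top",sub(im["top"],(326,196),14,lambda c:c.mean(2)<163)),("scene",sub(im["scene"],(318,186),16,lambda c:c.mean(2)<131))]
for s in(o,o[:1],o[1:]): print("plate",[q[0] for q in s],[np.ptp(q[1],axis=0).round(1).tolist() for q in s],fit2(s,box(44,44,100,100),(547,-4,-.08)))
h=sub(im["top"],(326,196),9,lambda c:c.mean(2)<122).mean(0); print("hole top px",h,ray("top",h,100))
h=sub(im["scene"],(318,185),5,lambda c:c.mean(2)>121).mean(0); print("hole scene",h,ray("scene",h,100))
o=[("top",sub(im["top"],(192,245),12,lambda c:(ch(c)<25)&(c.max(2)<60))),("scene",sub(im["scene"],(435,267),13,lambda c:(ch(c)<25)&(c.max(2)<60)))]
for s in(o,o[:1],o[1:]): print("key",[q[0] for q in s],[np.ptp(q[1],axis=0).round(1).tolist() for q in s],fit2(s,box(30,9,29,67),(433,326,-.16)),fit2(s,box(30,9,29,67),(433,326,-.16),False))
imaging.camera("top");imaging.camera("scene")
for _ in range(3):
    imaging.camera("top");imaging.camera("scene")
    o=[(c,pick(c,"tray",p)) for c,p in(("top",(195,245)),("scene",(433,278)))]
    for s in o:
        if s[1] is not None: print("tray",s[0],fit([s],box(100,130,0,16),(433,326,-.16)))
    o=[(c,pick(c,"cubby",p)) for c,p in(("top",(328,180)),("scene",(306,211)))]
    for s in o:
        if s[1] is not None: print("cubby",s[0],fit([s],box(200,260,0,100),(592,-8,-.08)))
E
```

```text
plate ['top', 'scene'] [[19.4, 19.5], [20.2, 12.2]] (array([548.1,  -6.3]), array([-5.8]), 0.45)
plate ['top'] [[19.4, 19.5]] (array([547.5,  -6.7]), array([-4.4]), 0.37)
plate ['scene'] [[20.2, 12.2]] (array([549.2,  -4.5]), array([-6.7]), 0.4)
hole top px [326.09946149 195.53304504] [547.94589756  -4.85758854 100.        ]
hole scene [316.30819707 180.56755594] [541.8819936  -27.67637593 100.        ]
key ['top', 'scene'] [[8.4, 11.9], [18.1, 16.0]] (array([435.6, 325.3]), array([-9.4]), 0.96) (array([435.6, 325.4]), array([], dtype=float64), 0.96)
key ['top'] [[8.4, 11.9]] (array([433.5, 325.1]), array([-3.2]), 0.86) (array([433.6, 325. ]), array([], dtype=float64), 0.88)
key ['scene'] [[18.1, 16.0]] (array([438.5, 326.3]), array([-13.1]), 0.7) (array([438.5, 326.5]), array([], dtype=float64), 0.72)
tray top (array([ 4.32384642e+02,  3.27028237e+02, -1.57609301e-01]), 1.109041920457969)
tray scene (array([ 4.35516173e+02,  3.27176306e+02, -1.67135497e-01]), 0.19083617879110193)
cubby scene (array([ 5.92810089e+02, -8.55425929e+00, -8.16090378e-02]), 0.7223210129865834)
tray top (array([ 4.33423641e+02,  3.25754693e+02, -1.60909528e-01]), 0.41253320941427774)
tray scene (array([ 4.34376149e+02,  3.25982983e+02, -1.67186741e-01]), 0.29727188861346576)
cubby scene (array([ 5.92973458e+02, -1.35050953e+01, -7.77445049e-02]), 0.7990217130170123)
tray top (array([ 4.34466084e+02,  3.26088212e+02, -1.49144879e-01]), 0.5265796261273055)
tray scene (array([ 4.34495442e+02,  3.27334601e+02, -1.76368350e-01]), 0.2599592392133161)
cubby scene (array([ 5.92352404e+02, -9.59041597e+00, -7.86812837e-02]), 0.30742777941173927)
```

Call:
{"name": "drive_tool", "arguments": {
  "commands": [
    [[0.155, 0.101, 0], [0, 0, 0]],
    [[0.155, 0.101, 0], [0, 0, 0]],
    [[0.155, 0.101, 0], [0, 0, 0]],
    [[0.155, 0.101, 0], [0, 0, 0]],
    [[0.155, 0.101, 0], [0, 0, 0]],
    [[0.155, 0.101, 0], [0, 0, 0]],
    [[0, 0, 0], [0, 0, -0.09]],
    [[0, 0, 0.1], [0, 0, -0.092]],
    [[0, 0, 0.1], [0, 0, 0]],
    [[0, 0, 0], [0, 0, 0]]
  ]
}}

```text
time: 13.92
ee_pos: [432.4, 323.7, 148.8]
tcp_rot: [[-0.986, 0.165, -0.003], [0.165, 0.986, -0.003], [0.003, -0.004, -1.0]]
wrist_force: [0.6, -0.1, 0.1]
finger_gap: 0.998
finger_force: 0.0
```

```bash
python3 -c "
from go import *
go(434,326,40,80.5)"
```

```text
t 13.93 pos [432.4 323.7 148.8] yaw 80.5 q7 48.3 F [ 0.6 -0.1  0.1] gap 0.998
shift/300 [-0.0051  0.0097  0.3626] tilt [-0.15  0.21]
turn(CW+ about tool z) deg -0.0 share -0.0
```

Call:
{"name": "drive_tool", "arguments": {
  "commands": [
    [[-0.004, 0.006, 0.1], [0, 0, 0]],
    [[0, 0, 0.1], [0, 0, 0]],
    [[0, 0, 0.1], [0, 0, 0]],
    [[0, 0, 0.04], [0, 0, 0]],
    [[0, 0, 0], [0, 0, 0]],
    [[0, 0, 0], [0, 0, 0]]
  ]
}}

```text
time: 14.68
ee_pos: [436.0, 326.9, 49.9]
tcp_rot: [[-0.986, 0.165, 0.002], [0.165, 0.986, 0.002], [-0.002, 0.002, -1.0]]
wrist_force: [0.5, 1.0, 1.1]
finger_gap: 1.0
finger_force: 0.0
```

Run:
```python
from go import *
go(434,326,40,80.5)
sc=imaging.camera("scene"); tp=imaging.camera("top")
a=sc[220:320,380:505]; b=tp[200:300,130:255]
cv2.imwrite("pics/g5.png",np.vstack([cv2.resize(x,(375,300),interpolation=cv2.INTER_CUBIC) for x in(a,b)]))
```

```text
t 14.68 pos [436.  326.9  49.9] yaw 80.5 q7 51.6 F [0.5 1.  1.1] gap 1.0
shift/300 [ 0.006  -0.0042  0.0328] tilt [ 0.09 -0.11]
turn(CW+ about tool z) deg -0.0 share -0.0
```

View pics/g5.png

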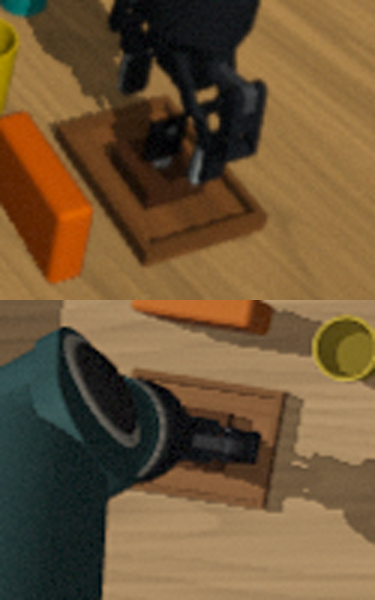

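Fingers straddle the key head (scene pixel about (433,266)). I'll go down and close.

Call:
{"name": "drive_tool", "arguments": {
  "commands": [
    [[0.004, -0.002, 0.03], [0, 0, 0]],
    [[0, 0, 0], [0, 0, 0]],
    [[0, 0, 0], [0, 0, 0]]
  ]
}}

```text
time: 15.15
ee_pos: [433.7, 325.9, 39.4]
tcp_rot: [[-0.986, 0.165, -0.0], [0.165, 0.986, -0.0], [0.0, -0.0, -1.0]]
wrist_force: [0.6, 0.4, 0.0]
finger_gap: 0.998
finger_force: 0.0
```

Call:
{"name": "drive_tool", "arguments": {
  "commands": [
    [[0, 0, 0], [0, 0, 0]],
    [[0, 0, 0], [0, 0, 0]],
    [[0, 0, 0], [0, 0, 0]],
    [[0, 0, 0], [0, 0, 0]],
    [[0, 0, 0], [0, 0, 0]],
    [[0, 0, 0], [0, 0, 0]],
    [[0, 0, 0], [0, 0, 0]],
    [[0, 0, 0], [0, 0, 0]],
    [[0, 0, 0], [0, 0, 0]],
    [[0, 0, 0], [0, 0, 0]]
  ],
  "hand": 1,
  "squeeze": 80
}}

```text
time: 16.4
ee_pos: [433.9, 326.2, 39.6]
tcp_rot: [[-0.986, 0.165, 0.0], [0.165, 0.986, 0.0], [-0.0, 0.001, -1.0]]
wrist_force: [0.1, 1.8, 2.3]
finger_gap: 0.094
finger_force: 78.0
```

Call:
{"name": "drive_tool", "arguments": {
  "commands": [
    [[0, 0, -0.02], [0, 0, 0]],
    [[0, 0, -0.1], [0, 0, 0]],
    [[0, 0, -0.15], [0, 0, 0]],
    [[0, 0, -0.15], [0, 0, 0]],
    [[-0.08, -0.146, 0], [0, 0, 0]],
    [[-0.08, -0.146, 0], [0, 0, 0]],
    [[-0.08, -0.146, 0], [0, 0, 0]],
    [[-0.08, -0.146, 0], [0, 0, 0]],
    [[-0.08, -0.146, 0], [0, 0, 0]],
    [[-0.08, -0.146, 0], [0, 0, 0]],
    [[-0.08, -0.146, 0], [0, 0, 0]],
    [[0, 0, 0], [0, 0, -0.082]]
  ]
}}

```text
time: 17.9
ee_pos: [548.6, -10.1, 165.6]
tcp_rot: [[-0.996, 0.086, -0.001], [0.086, 0.996, -0.003], [0.001, -0.003, -1.0]]
wrist_force: [-0.2, 0.0, 0.1]
finger_gap: 0.095
finger_force: 80.5
```

Call:
{"name": "drive_tool", "arguments": {
  "commands": [
    [[0, 0, 0], [0, 0, 0]],
    [[0, 0, 0], [0, 0, 0]]
  ]
}}

```text
time: 18.15
ee_pos: [548.2, -3.7, 165.3]
tcp_rot: [[-0.997, 0.08, -0.001], [0.08, 0.997, 0.0], [0.001, 0.0, -1.0]]
wrist_force: [-0.7, 0.1, -1.2]
finger_gap: 0.097
finger_force: 80.5
```

Run:
```python
from go import *
go(548,-5,150,85.4)
sc=imaging.camera("scene"); cv2.imwrite("pics/scene3.png",sc); tp=imaging.camera("top"); cv2.imwrite("pics/top3.png",tp)
```

```text
t 18.15 pos [548.2  -3.7 165.3] yaw 85.4 q7 92.7 F [-0.7  0.1 -1.2] gap 0.097
shift/300 [ 0.0002 -0.0042  0.0511] tilt [-0.06 -0.  ]
turn(CW+ about tool z) deg -0.0 share -0.0
```

Call:
{"name": "drive_tool", "arguments": {
  "commands": [
    [[0, -0.004, 0.06], [0, 0, 0]],
    [[0, 0, 0.015], [0, 0, 0]],
    [[0, 0, 0], [0, 0, 0]],
    [[0, 0, 0], [0, 0, 0]]
  ]
}}

```text
time: 18.75
ee_pos: [548.9, -5.5, 143.0]
tcp_rot: [[-0.997, 0.08, 0.0], [0.08, 0.997, -0.0], [-0.0, -0.0, -1.0]]
wrist_force: [-0.2, 0.3, -1.1]
finger_gap: 0.091
finger_force: 80.5
```

Run:
```python
from go import *
go(548,-5,140,85.4)
sc=imaging.camera("scene"); cv2.imwrite("pics/scene3.png",sc)
p=proj("scene",[[547.9,-5,100],[548,-5,105],[548,-5,125]]); print(p)
a=sc[150:210,280:360]
cv2.imwrite("pics/g6.png",cv2.resize(a,(800,600),interpolation=cv2.INTER_CUBIC))
```

```text
t 18.75 pos [548.9  -5.5 143. ] yaw 85.4 q7 93.8 F [-0.2  0.3 -1.1] gap 0.091
shift/300 [0.0031 0.0013 0.0101] tilt [0.01 0.  ]
turn(CW+ about tool z) deg 0.0 share 0.0
[[318.31459406 185.42660813]
 [318.25293418 183.87904256]
 [318.1383057  177.55017733]]
```

View pics/g6.png

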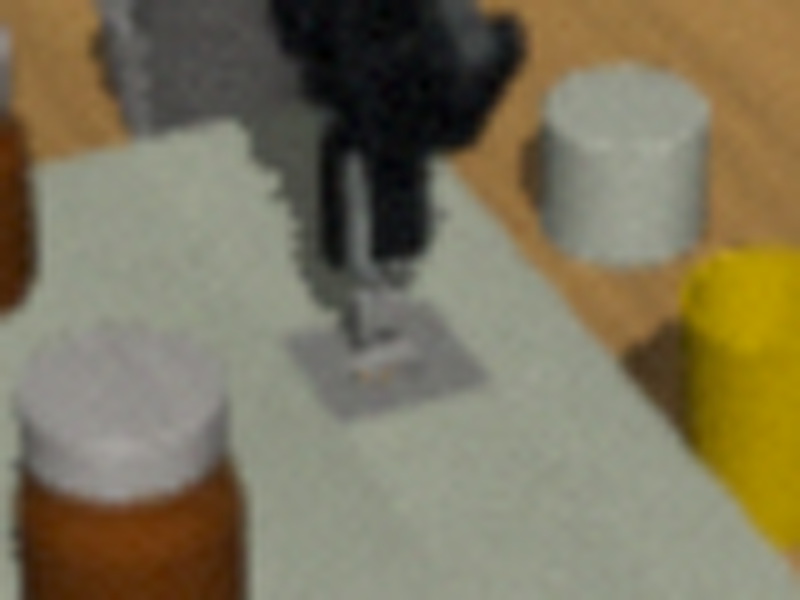

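The key's bit hangs just above the keyhole (crop (375,330), hole around (383,355), i.e. scene pixel (318,185)). I'll descend gently and watch the force.

Call:
{"name": "drive_tool", "arguments": {
  "commands": [
    [[0.003, 0.001, 0.01], [0, 0, 0]],
    [[0, 0, 0.01], [0, 0, 0]],
    [[0, 0, 0.01], [0, 0, 0]],
    [[0, 0, 0.01], [0, 0, 0]],
    [[0, 0, 0], [0, 0, 0]],
    [[0, 0, 0], [0, 0, 0]]
  ]
}}

```text
time: 19.55
ee_pos: [547.9, -5.1, 131.0]
tcp_rot: [[-0.997, 0.08, 0.0], [0.08, 0.997, -0.0], [-0.0, 0.0, -1.0]]
wrist_force: [0.2, -0.6, -1.2]
finger_gap: 0.093
finger_force: 80.5
```

Call:
{"name": "drive_tool", "arguments": {
  "commands": [
    [[0, 0, 0.008], [0, 0, 0]],
    [[0, 0, 0.008], [0, 0, 0]],
    [[0, 0, 0], [0, 0, 0]],
    [[0, 0, 0], [0, 0, 0]]
  ]
}}

```text
time: 20.05
ee_pos: [547.9, -5.1, 126.2]
tcp_rot: [[-0.997, 0.08, 0.0], [0.08, 0.997, 0.0], [-0.0, 0.0, -1.0]]
wrist_force: [0.2, 0.0, 0.5]
finger_gap: 0.094
finger_force: 80.5
```

Call:
{"name": "drive_tool", "arguments": {
  "commands": [
    [[0, 0, 0.01], [0, 0, 0]],
    [[0, 0, 0.01], [0, 0, 0]],
    [[0, 0, 0.01], [0, 0, 0]],
    [[0, 0, 0.01], [0, 0, 0]],
    [[0, 0, 0], [0, 0, 0]],
    [[0, 0, 0], [0, 0, 0]]
  ]
}}

```text
time: 20.8
ee_pos: [548.1, -5.0, 114.5]
tcp_rot: [[-0.997, 0.08, 0.001], [0.08, 0.997, 0.0], [-0.001, 0.0, -1.0]]
wrist_force: [-0.7, -0.3, 4.7]
finger_gap: 0.092
finger_force: 81.4
```

Call:
{"name": "drive_tool", "arguments": {
  "commands": [
    [[0, 0, 0.005], [0, 0, 0]],
    [[0, 0, 0.003], [0, 0, 0]],
    [[0, 0, 0], [0, 0, 0]],
    [[0, 0, 0], [0, 0, 0]]
  ]
}}

```text
time: 21.3
ee_pos: [548.3, -5.1, 113.6]
tcp_rot: [[-0.997, 0.08, 0.001], [0.08, 0.997, 0.001], [-0.001, 0.001, -1.0]]
wrist_force: [-5.3, 0.1, 17.3]
finger_gap: 0.095
finger_force: 83.7
```

Call:
{"name": "drive_tool", "arguments": {
  "commands": [
    [[0, 0, 0], [0, 0, 0.08]],
    [[0, 0, 0], [0, 0, 0.08]],
    [[0, 0, 0], [0, 0, 0.08]],
    [[0, 0, 0], [0, 0, 0.08]],
    [[0, 0, 0], [0, 0, 0.08]],
    [[0, 0, 0], [0, 0, 0]],
    [[0, 0, 0], [0, 0, 0]]
  ]
}}

```text
time: 22.18
ee_pos: [548.3, -4.9, 113.6]
tcp_rot: [[-0.878, 0.478, 0.001], [0.478, 0.878, 0.001], [-0.0, 0.002, -1.0]]
wrist_force: [-5.4, 0.5, 17.9]
finger_gap: 0.092
finger_force: 83.7
```

```bash
python3 -c "
from go import *
go(548,-5,113,-5)
print(np.round(sensors.observe()['ft_torque'],3))"
```

```text
t 22.18 pos [548.3  -4.9 113.6] yaw 61.4 q7 74.9 F [-5.4  0.5 17.9] gap 0.092
shift/300 [ 0.0008 -0.001   0.0019] tilt [ 0.02 -0.09]
turn(CW+ about tool z) deg 66.4 share 1.107
[ 0.148  1.16  -0.019]
```

Call:
{"name": "drive_tool", "arguments": {
  "commands": [
    [[0, 0, 0], [0, 0, 0.1]],
    [[0, 0, 0], [0, 0, 0.1]],
    [[0, 0, 0], [0, 0, 0.1]],
    [[0, 0, 0], [0, 0, 0.1]],
    [[0, 0, 0], [0, 0, 0.1]],
    [[0, 0, 0], [0, 0, 0.1]],
    [[0, 0, 0], [0, 0, 0.1]],
    [[0, 0, 0], [0, 0, 0.1]],
    [[0, 0, 0], [0, 0, 0.1]],
    [[0, 0, 0], [0, 0, 0.1]],
    [[0, 0, 0], [0, 0, 0.1]],
    [[0, 0, 0], [0, 0, 0.05]]
  ]
}}

```text
time: 23.68
ee_pos: [548.0, -5.0, 113.5]
tcp_rot: [[0.133, 0.991, -0.0], [0.991, -0.133, 0.002], [0.002, -0.0, -1.0]]
wrist_force: [-6.7, 1.1, 20.2]
finger_gap: 0.09
finger_force: 84.0
```

Call:
{"name": "drive_tool", "arguments": {
  "commands": [
    [[0, 0, 0], [0, 0, 0]],
    [[0, 0, 0], [0, 0, 0]]
  ]
}}

```text
time: 23.92
ee_pos: [548.0, -4.9, 113.5]
tcp_rot: [[0.131, 0.991, 0.0], [0.991, -0.131, 0.002], [0.002, -0.0, -1.0]]
wrist_force: [-6.6, 1.2, 21.1]
finger_gap: 0.094
finger_force: 84.0
```

Run:
```python
from go import *
go(548,-5,113,-8)
print(np.round(sensors.observe()['ft_torque'],3))
sc=imaging.camera("scene"); tp=imaging.camera("top")
p=pick("scene","cup_large",(301,153)); print(p is not None)
a=sc[110:210,270:370]; b=tp[200:270,400:470]
cv2.imwrite("pics/g7.png",np.hstack([cv2.resize(x,(400,400),interpolation=cv2.INTER_CUBIC) for x in(a,b)]))
```

```text
t 23.93 pos [548.   -4.9 113.5] yaw -7.6 q7 17.9 F [-6.6  1.2 21.1] gap 0.094
shift/300 [-0.0002 -0.      0.0018] tilt [-0.11  0.01]
turn(CW+ about tool z) deg 0.4 share 0.007
[0.203 1.489 0.087]
True
```

View pics/g7.png

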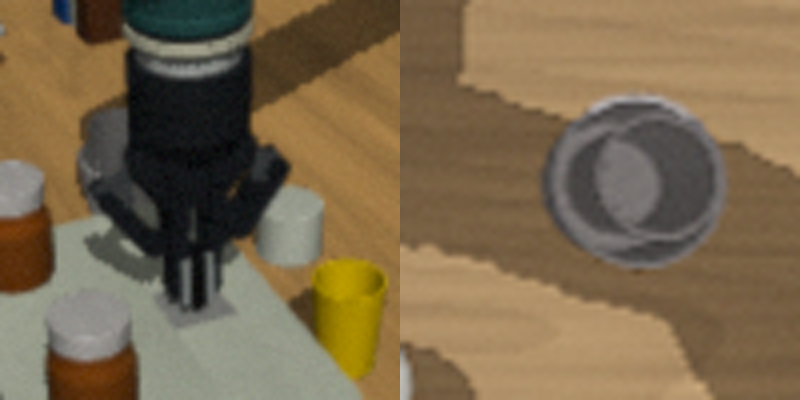

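The narrow cup stands nested in the wide cup (top pixel about (440,232)). The key is pressed home, with 21 N down at the expected height, and turned 93°. The wrist torque shows the spring loading up, so I'll hand in.

```bash
python3 -c "
from cell import r
print(r.close_job())"
```

```text
the job is handed in; nothing more can be done
None
```

I nested the narrow cup in the wide cup, pushed the key home and turned it about 93° clockwise, and handed the job in at about 24 s with the key still gripped; the hand-in returned no verdict.

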